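Make up two gift sets of studio glass

TASK

Make up the two gift sets in their trays: in the long three-bay tray stand the bud vase in the middle bay, with the short tumbler in one end bay and the candlestick in the other; in the short two-bay tray stand the paperweight and the stoppered bottle, one to a bay. Each piece must end upright and flat on the floor of its bay, clear of the walls' tops; it is glass, so set it down gently and do not tip anything over. The tall tumbler, the tape roll and the wooden moulding block are not wanted: leave them where they stand.

Things in the scene. Friction and masses are not known exactly. Their poses are not given: they have to be found in the camera images.
- long_tray: Loose shallow wooden tray, 0.8 kg, 294 mm long (its y), 102 mm wide (its x), 14 mm high: three square bays in a row, each 90 x 90 mm inside, between walls 6 mm thick. Floor 5 mm thick: pieces stand 5 mm above the tray's underside, walls rise 9 mm above the floor. Origin: centre of its underside, z up. Bay centres: x = 0, y = -96, 0 and +96 mm.
- short_tray: Loose shallow wooden tray, 0.8 kg, 198 mm long (its y), 102 mm wide (its x), 14 mm high: two square bays in a row, each 90 x 90 mm inside, between walls 6 mm thick. Floor 5 mm thick: pieces stand 5 mm above the tray's underside, walls rise 9 mm above the floor. Origin: centre of its underside, z up. Bay centres: x = 0, y = -48 and +48 mm.
- bud_vase: Green glass bud vase, about 0.26 kg, 135 mm tall: round body 60 mm in diameter up to 40 mm, shoulder narrowing to a straight neck 22 mm in diameter from 70 to 128 mm, small lip 28 mm in diameter at the top. Origin: centre of its underside; z up. Round about z, so its yaw means nothing.
- short_tumbler: Green glass drinking tumbler, the short one: straight-sided, open, 60 mm in diameter, 70 mm tall, wall 4 mm, about 0.2 kg. Origin: centre of its underside; z up. Round about z, so its yaw means nothing.
- tall_tumbler: Green glass drinking tumbler, the tall one, not part of either set: straight-sided, open, 60 mm in diameter, 125 mm tall, 0.28 kg. Origin: centre of its underside; z up. Round about z, so its yaw means nothing.
- candlestick: Green glass candlestick, about 0.27 kg, 96 mm tall: round foot 60 mm in diameter and 10 mm thick, stem 20 to 24 mm in diameter, straight-sided cup 38 mm in diameter from 66 to 95 mm with a dark 22 mm disc (candle socket) on top. Origin: centre of its underside; z up. Round about z, so its yaw means nothing.
- paperweight: Solid green glass paperweight, about 0.32 kg, 52 mm tall: straight round side 60 mm in diameter up to 38 mm, then a domed top. Origin: centre of its underside; z up. Round about z, so its yaw means nothing.
- bottle: Green glass scent bottle with a fixed ball stopper, about 0.24 kg, 84 mm tall: straight round body 56 mm in diameter up to 52 mm, shoulder, short neck 16 mm in diameter, ball 24 mm in diameter centred 72 mm up. Origin: centre of its underside; z up. Round about z, so its yaw means nothing.
- tape_roll: Bystander: roll of brown paper tape lying flat, a ring 72 mm outside, 52 mm inside, 24 mm high, loose. Origin: centre of its underside; z up. Round about z, so its yaw means nothing.
- mould_block: Bystander: dark turned wooden moulding block, a thick round cup 68 mm in diameter, 45 mm high, loose. Origin: centre of its underside; z up. Round about z, so its yaw means nothing.
Things that resemble listed ones, but are neither listed nor needed, are in the scene too. Leave any pink look-alike of the short_tray alone. What is shaped like the bottle but red or yellow is not meant.

How it is judged:
At the end, for the whole second after the job is handed in: Each piece within 18 mm of its bay centre in the tray's x and y, its underside 2-8 mm above the tray's, upright within 0.08 rad, at rest, released (end bays, and the short tray's bays, either way round). Trays flat on the bench; tall tumbler (upright), tape and block within 30 mm of their starts (x of bud_vase in the frame of long_tray between -0.018 and 0.018 m and y of bud_vase in the frame of long_tray between -0.018 and 0.018 m and ((x of short_tumbler in the frame of long_tray between -0.018 and 0.018 m and y of short_tumbler in the frame of long_tray between 0.078 and 0.114 m and x of candlestick in the frame of long_tray between -0.018 and 0.018 m and y of candlestick in the frame of long_tray between -0.114 and -0.078 m) or (x of short_tumbler in the frame of long_tray between -0.018 and 0.018 m and y of short_tumbler in the frame of long_tray between -0.114 and -0.078 m and x of candlestick in the frame of long_tray between -0.018 and 0.018 m and y of candlestick in the frame of long_tray between 0.078 and 0.114 m)) and ((x of paperweight in the frame of short_tray between -0.018 and 0.018 m and y of paperweight in the frame of short_tray between 0.03 and 0.066 m and x of bottle in the frame of short_tray between -0.018 and 0.018 m and y of bottle in the frame of short_tray between -0.066 and -0.03 m) or (x of paperweight in the frame of short_tray between -0.018 and 0.018 m and y of paperweight in the frame of short_tray between -0.066 and -0.03 m and x of bottle in the frame of short_tray between -0.018 and 0.018 m and y of bottle in the frame of short_tray between 0.03 and 0.066 m)) and z of bud_vase in the frame of long_tray between 0.002 and 0.008 m and angle between each of bud_vase, short_tumbler, candlestick, paperweight, bottle, tall_tumbler's own z axis and vertical below 0.08 rad and linear speed of each of bud_vase, short_tumbler, candlestick, paperweight, bottle below 0.02 m/s and angular speed of each of bud_vase, short_tumbler, candlestick, paperweight, bottle below 0.2 rad/s and contact force between each of bud_vase, short_tumbler, candlestick, paperweight, bottle and the fingers below 0.1 N and z of short_tumbler in the frame of long_tray between 0.002 and 0.008 m and z of candlestick in the frame of long_tray between 0.002 and 0.008 m and z of paperweight in the frame of short_tray between 0.002 and 0.008 m and z of bottle in the frame of short_tray between 0.002 and 0.008 m and distance of each of tall_tumbler, tape_roll, mould_block from where it was at the start of the episode below 0.03 m and height (world z) of each of long_tray, short_tray below 0.004 m); the robot touches nothing.
It fails at once if the tall tumbler is moved more than 30 mm from where it stood (distance of tall_tumbler from where it was at the start of the episode above 0.03 m).
It fails at once if the tape roll is moved more than 30 mm from where it stood (distance of tape_roll from where it was at the start of the episode above 0.03 m).
It fails at once if the mould block is moved more than 30 mm from where it stood (distance of mould_block from where it was at the start of the episode above 0.03 m).
It fails at once if a glass piece is tipped over (leans more than 35 degrees) (angle between any of bud_vase, short_tumbler, candlestick, paperweight, bottle, tall_tumbler's own z axis and vertical above 0.61 rad).
It fails at once if a glass piece hits a tray hard, as if dropped (more than 60 N) (contact force between any of bud_vase, short_tumbler, candlestick, paperweight, bottle and long_tray above 60 N or contact force between any of bud_vase, short_tumbler, candlestick, paperweight, bottle and short_tray above 60 N).
It also fails if it takes over 125 s, if anything falls off the work surface, if the arm or the gripper's body presses on something with over 40 N, if the wrist force passes 120 N, or if a joint passes its speed limit or range.

ROBOT

A 6-joint arm with a two-finger parallel gripper is mounted at the origin on the work surface. World frame = base frame: x ahead of the robot, y to its left, z up, the work surface at z = 0. Lengths are in m, angles in rad, forces in N, time in s.
With the tool pointing down it reaches from about 0.35 to 0.925 m from the base axis. Payload 6.4 kg.
Tool frame: the origin (TCP) lies midway between the tips of the shut fingers; the grasp point (between the pads) lies 19 mm behind it; z points along the fingers, y is the line along which they close (so a half turn about z gives the same grasp; the last joint's range is limited). The gripper opens to 85 mm and grips with 20 to 120 N. Pads are 22 mm wide; open, the fingers measure 114 mm over their backs; the gripper's body (76 mm by 85 mm) begins 54 mm behind the grasp point. The pads swing forward as they close: fully open they stand 13 mm farther back than shut.
Start: joints at [0.989, 0.245, 1.558, -0, 1.339, -0.174], TCP at [0.258, 0.597, 0.231] pointing down, gripper open.
Joint ranges: [-3.13, 3.13], [-1.02, 2.26], [0.13, 2.54], [-0.95, 4.09], [0.21, 2.88], [-2.74, 2.74]. Speed limits (rad/s): [2.57, 2.57, 3.14, 3.14, 3.14, 3.14].

INTERFACE

Orientations are given as [roll, pitch, yaw] about the fixed x, y, z axes, in that order (R = Rz(yaw) Ry(pitch) Rx(roll)).
In Python, from rig import arm gives the robot as it stands. The module is installed in compiled form; this text tells all that it offers. Calls block until the motion is done:
- arm.reach(position, orientation): joint-space move of the TCP to a pose.
- arm.move_l(position, v=0.15, attitude=None): straight line of the TCP; attitude=None keeps the orientation; v is the mean speed in m/s.
- arm.goto_joints(angles): joint-space move.
- arm.set_gripper(opening): opening from 0.0 (shut) to 1.0 (fully open); the grip force is fixed at half the most; returns when the fingers have stopped.
- arm.dwell(seconds).
- arm.inverse_kinematics(position, orientation): joint angles nearest the present ones, or None.
- arm.state(): the state.
- arm.snapshot(name): name is "scene" or "side" or "wrist"; returns (picture, depth): 400x640x3 uint8, blue, green, red; 400x640 float32, m along the optical axis (not along the pixel's ray), 0 where there is no reading.
- arm.camera_model(name): a dict with "intrinsics" (3x3 intrinsics, pixels), "extrinsics" (4x4, takes a point from camera to world coordinates). Camera axes: x right, y down, z forward; pixel columns grow to the right and rows downward; lengths in m; the calibration is good to about 2 mm. A picture is of the moment at which its call begins: read the wrist's pose just before it. camera_model takes no time and is no camera call; for the wrist camera it gives the pose at the moment of the call.
A pose or a line that the arm cannot do raises arm.MotionError and nothing moves.
- arm.finish_job(): hands the job in; it is judged then, once.
The state is a dict: "t": time; "joint_pos": joint angles; "qd": joint speeds; "joint_efforts": joint torques, N m; "ee_pos": TCP position; "tool_rot": TCP orientation; "force": force on the tool from outside, world axes, zero at the start; "moment": the same for the moment, N m; "gripper_width": opening from 0.0 (shut) to 1.0 (fully open); "grasp_force": force on a finger pad.
Only numpy, scipy, OpenCV 4.12 (cv2) and the standard library are available. Lean on these libraries where they do the work, as an engineer would, in place of code of your own. Each camera call takes 0.05 s, during which the arm holds its last target. There are 200 camera calls.

## Working session

There is one attempt and no reset: what is moved stays moved. The work goes in short steps, each a Python script; the robot and the scene stay as the last script left them, time stands still between calls to the robot, and variables do not carry over. Pictures are saved under pics/ and viewed, at most 14 in all, crops included, and the job is handed in when it is done.

```bash
mkdir -p pics; ls
python3 - <<'E'
from rig import arm
import cv2,numpy as np
for n in ("scene","side"):
    im,d=arm.snapshot(n); cv2.imwrite(f"pics/{n}0.png",im); np.save(f"pics/{n}0.npy",d)
    m=arm.camera_model(n); print(n,np.round(m["intrinsics"],1).tolist(),np.round(m["extrinsics"],3).tolist(),(d==0).mean())
s=arm.state();print(s)
E
```

```text
pics
scene [[433.5, 0.0, 309.0], [0.0, 433.5, 198.2], [0.0, 0.0, 1.0]] [[-0.725, 0.493, -0.481, 1.138], [0.689, 0.501, -0.524, 0.681], [-0.017, -0.711, -0.703, 0.945], [0.0, 0.0, 0.0, 1.0]] 0.01333203125
side [[373.3, 0.0, 321.9], [0.0, 373.3, 198.1], [0.0, 0.0, 1.0]] [[0.723, -0.345, 0.598, -0.145], [-0.691, -0.377, 0.617, -0.685], [0.012, -0.86, -0.511, 0.631], [0.0, 0.0, 0.0, 1.0]] 0.00411328125
{'t': 0.1, 'joint_pos': array([ 9.88914038e-01,  2.45748247e-01,  1.55890006e+00, -1.26457415e-05,
        1.33871956e+00, -1.74096635e-01]), 'qd': array([-0.00068223, -0.00313454, -0.00495006,  0.00042661, -0.00051509,
        0.00111647]), 'joint_efforts': array([ 9.05102297e-04, -4.30669427e+01, -3.27130866e+01, -1.23160103e-04,
        2.84229900e-03, -6.67924937e-06]), 'ee_pos': array([0.25748661, 0.59627065, 0.23028368]), 'tool_rot': array([-3.13984215e+00, -2.95383911e-04,  2.73380966e+00]), 'force': array([0.79709992, 0.82517793, 0.34204708]), 'moment': array([-0.04620156,  0.01135429,  0.02175858]), 'grasp_force': 0.0, 'gripper_width': 0.9995034615483487}
```

View pics/scene0.png

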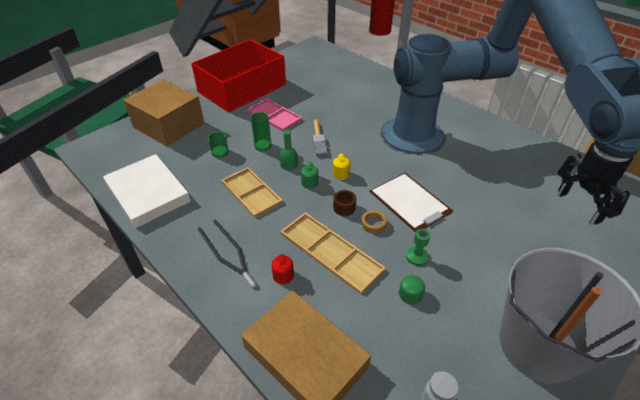

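View pics/side0.png

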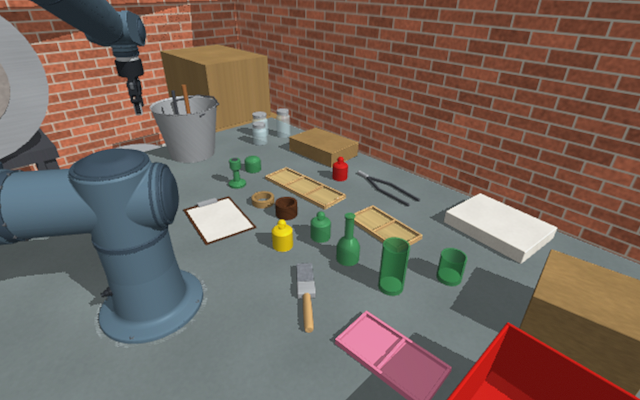

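Scene view: short tumbler (219,145), tall tumbler (261,132), vase (288,152), bottle (310,177), paperweight (412,289) and candlestick (419,247). The short tray is at (252,191) and the long tray at (332,250). There are three bottle shapes: green (310,177), yellow (342,167) and red (283,268); the green one fits the description. The wooden two-bay tray is the one meant, not the pink one at (275,115). Next I'll build a top-down map from both depth images.

```bash
cat > see.py <<'E'
from rig import arm
import cv2,numpy as np
def cloud(im,d,m):
    K,T=np.array(m["intrinsics"]),np.array(m["extrinsics"])
    v,u=np.mgrid[:400,:640]
    p=np.stack([(u-K[0,2])/K[0,0]*d,(v-K[1,2])/K[1,1]*d,d],-1)
    return p@T[:3,:3].T+T[:3,3]
def ground(n,u,v,z,m=None):
    m=m or arm.camera_model(n);K,T=np.array(m["intrinsics"]),np.array(m["extrinsics"])
    r=T[:3,:3]@np.linalg.inv(K)@[u,v,1];return (T[:3,3]+r*(z-T[2,3])/r[2])
E
python3 - <<'E'
from see import *
out=[]
for n in ("scene","side"):
    im=cv2.imread(f"pics/{n}0.png");d=np.load(f"pics/{n}0.npy");P=cloud(im,d,arm.camera_model(n))
    # ortho: x up 0.1..0.9 , y left -0.5..0.5; 1.25mm/px... 
    s=700; W=770;H=560
    c=np.zeros((H,W,3),np.uint8)
    o=np.argsort(P[...,2].ravel()); q=P.reshape(-1,3)[o]; col=im.reshape(-1,3)[o]
    ok=(d.ravel()[o]>0)&(q[:,2]>-.02)&(q[:,2]<.2)
    r=((0.95-q[:,0])*s).astype(int);k=((0.55-q[:,1])*s).astype(int)
    ok&=(r>=0)&(r<H-1)&(k>=0)&(k<W-1)
    for dr in(0,1):
        for dk in (0,1): c[r[ok]+dr,k[ok]+dk]=col[ok]
    for t in np.arange(.2,.95,.1): cv2.putText(c,f"{t:.1f}",(0,int((.95-t)*s)),0,.4,(255,255,255))
    for t in np.arange(-.5,.55,.1): cv2.putText(c,f"{t:.1f}",(int((.55-t)*s),10),0,.4,(255,255,255))
    cv2.imwrite(f"pics/o_{n}.png",c)
    # green blobs
    h=cv2.cvtColor(im,cv2.COLOR_BGR2HSV)
    g=((h[...,0]>50)&(h[...,0]<85)&(h[...,1]>110)&(P[...,2]>-.1)&(P[...,2]<.2)&(np.abs(P[...,1])<.6)&(P[...,0]>.1)).astype(np.uint8)
    nn,l,st,ce=cv2.connectedComponentsWithStats(g)
    for i in range(1,nn):
        if st[i,4]>60:
            p=P[l==i];print(n,st[i],np.round(p.mean(0),3),np.round(np.percentile(p,[2,98],axis=0),3).tolist())
E
```

```text
scene [251 112  20  39 561] [ 0.439 -0.315  0.075] [[0.408, -0.356, 0.007], [0.461, -0.298, 0.125]]
scene [280 130  17  40 422] [ 0.44  -0.177  0.06 ] [[0.415, -0.199, 0.007], [0.46, -0.159, 0.136]]
scene [208 132  20  25 391] [ 0.562 -0.399  0.045] [[0.533, -0.436, 0.006], [0.588, -0.375, 0.071]]
scene [301 163  17  26 353] [ 0.453 -0.061  0.045] [[0.424, -0.091, 0.006], [0.473, -0.045, 0.082]]
scene [406 229  24  37 503] [0.448 0.35  0.044] [[0.418, 0.322, 0.006], [0.469, 0.372, 0.098]]
scene [399 276  26  28 566] [0.559 0.411 0.04 ] [[0.527, 0.383, 0.008], [0.579, 0.434, 0.054]]
side [245 156  16  17 220] [0.535 0.387 0.033] [[0.515, 0.373, 0.007], [0.562, 0.412, 0.053]]
side [229 159  17  29 266] [0.432 0.333 0.045] [[0.41, 0.316, 0.006], [0.456, 0.355, 0.097]]
side [311 212  19  30 471] [ 0.43  -0.086  0.044] [[0.412, -0.101, 0.007], [0.455, -0.061, 0.082]]
side [337 213  22  53 730] [ 0.416 -0.201  0.06 ] [[0.397, -0.219, 0.006], [0.44, -0.179, 0.136]]
side [ 379  238   31   57 1226] [ 0.411 -0.339  0.075] [[0.396, -0.359, 0.009], [0.449, -0.304, 0.126]]
side [437 248  30  38 842] [ 0.547 -0.412  0.045] [[0.525, -0.437, 0.008], [0.583, -0.382, 0.071]]
```

View pics/o_scene.png

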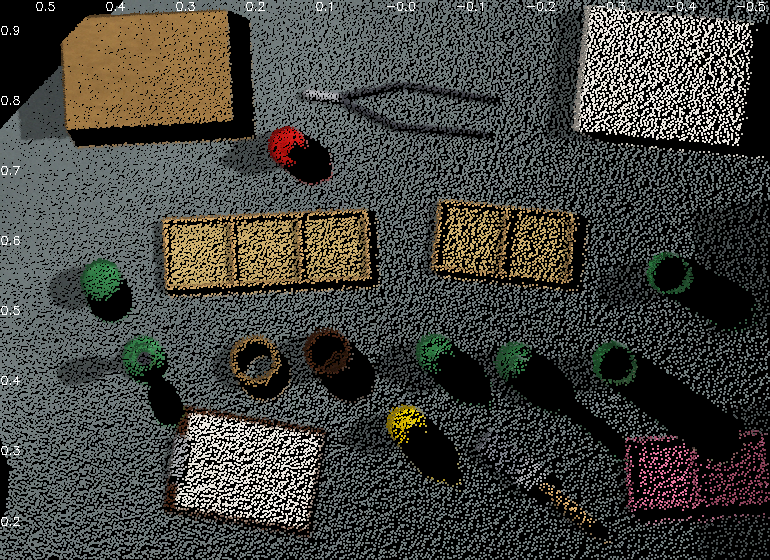

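The top-down map matches the list: trays near (0.58,0.19) and (0.59,-0.15), with pieces well spaced. Next I'll fit known-radius circles and tray rectangles per camera, and make the confirming crop.

Run:
```python
from see import *
from scipy.optimize import least_squares
obj=dict(bud_vase=(.43,-.19,.03,.008,.038),short_tumbler=(.555,-.405,.03,.01,.066),tall_tumbler=(.425,-.325,.03,.01,.12),candlestick=(.44,.342,.019,.068,.093),
 paperweight=(.547,.4,.03,.008,.036),bottle=(.44,-.073,.028,.008,.05),vase_neck=(.43,-.19,.011,.075,.125))
trays=dict(long=(.58,.19,.294),short=(.59,-.15,.198))
for n in ("scene","side"):
    im=cv2.imread(f"pics/{n}0.png");d=np.load(f"pics/{n}0.npy");P=cloud(im,d,arm.camera_model(n))
    if n=="scene":
        cv2.imwrite("pics/crop.png",cv2.resize(im[100:300,200:440],None,fx=3.3,fy=3,interpolation=cv2.INTER_CUBIC))
    h=cv2.cvtColor(im,cv2.COLOR_BGR2HSV);g=(h[...,0]>50)&(h[...,0]<85)&(h[...,1]>100)&(d>0)
    bench=P[(d>0)&(abs(P[...,0]-.5)<.02)&(abs(P[...,1])<.3)&(h[...,1]<90)];print(n,"bench z",np.median(bench[:,2]).round(4))
    cam=np.array(arm.camera_model(n)["extrinsics"])[:2,3]
    for k,(x,y,r,a,b) in obj.items():
        q=P[g&(P[...,2]>a)&(P[...,2]<b)&(np.hypot(P[...,0]-x,P[...,1]-y)<.06)][:,:2]
        f=lambda c:np.hypot(q[:,0]-c[0],q[:,1]-c[1])-r
        if "tumbler" in k:  # outer near side only
            u=cam-[x,y];u/=np.linalg.norm(u); s=(q-[x,y])@u; q=q[s>.012]
        c0=q.mean(0);c0=c0+(c0-cam)/np.linalg.norm(c0-cam)*r*.7
        R=least_squares(f,c0,loss="soft_l1",f_scale=.002)
        print(n,k,len(q),np.round(R.x,4),"res",np.abs(R.fun).mean().round(4) if 0 else np.median(np.abs(f(R.x))).round(4))
    t=(h[...,0]>10)&(h[...,0]<28)&(h[...,1]>50)&(h[...,2]>60)&(d>0)&(P[...,2]<.025)&(P[...,2]>.002)
    for k,(x,y,L) in trays.items():
        m=t&(abs(P[...,0]-x)<.08)&(abs(P[...,1]-y)<L/2+.04)
        q=P[m][:,:2].astype(np.float32)
        r=cv2.minAreaRect(q*1000);q1=P[m&(P[...,2]>.011)];r1=cv2.minAreaRect(q1[:,:2].astype(np.float32)*1000)
        print(n,k,len(q),np.round(r[0],1),np.round(r[1],1),round(r[2],2),"| rim",len(q1),np.round(r1[0],1),np.round(r1[1],1),round(r1[2],2))
```

```text
scene bench z 0.0004
scene bud_vase 116 [ 0.4303 -0.1902] res 0.0013
scene short_tumbler 211 [ 0.5584 -0.4079] res 0.0015
scene tall_tumbler 398 [ 0.4296 -0.3302] res 0.0014
scene candlestick 88 [0.4402 0.3449] res 0.0009
scene paperweight 150 [0.548  0.4045] res 0.0005
scene bottle 166 [ 0.4442 -0.074 ] res 0.0013
scene vase_neck 67 [ 0.4302 -0.1903] res 0.0012
scene long 3372 [590.8 165.6] [114.4 303.5] 2.87 | rim 739 [595.  168.7] [105.3 296.2] 3.0
scene short 1504 [ 602.  -175.7] [215.8 112.2] 84.65 | rim 347 [ 606.  -169.8] [203.2 104.5] 84.23
side bench z 0.0006
side bud_vase 199 [ 0.4276 -0.1894] res 0.0006
side short_tumbler 448 [ 0.5564 -0.4072] res 0.0007
side tall_tumbler 913 [ 0.4271 -0.3291] res 0.0006
side candlestick 70 [0.4368 0.3457] res 0.0015
side paperweight 100 [0.5445 0.4052] res 0.0013
side bottle 230 [ 0.4407 -0.0731] res 0.0008
side vase_neck 126 [ 0.4273 -0.1896] res 0.0007
side long 1445 [591.8 176.5] [317.2 135.5] 89.59 | rim 377 [590.7 167.3] [106.6 295.9] 2.79
side short 1317 [ 609.1 -165.4] [212.8 121.9] 86.19 | rim 328 [ 601.2 -170.5] [199.7 106.2] 84.5
```

View pics/crop.png

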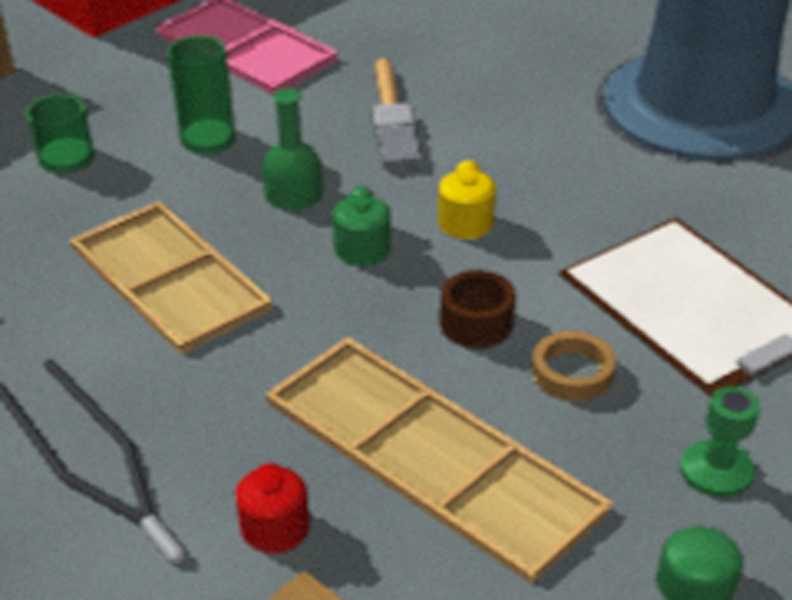

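The crop confirms the plain green bottle (crop 361,225), both wooden trays and the green candlestick (crop 720,440). Averaging the two cameras, I'll start with the paperweight.

```bash
cat > act.py <<'E'
from rig import arm
import numpy as np
pi=np.pi
TR=dict(long=(.5928,.168,.0506),short=(.6036,-.1702,-.098))
# piece: x, y, pick TCP z, release opening, carry TCP z, open for approach
PC=dict(paperweight=(.5463,.4048,.005,.9,.13),bottle=(.4425,-.0735,.017,.88,.15),short_tumbler=(.5574,-.4076,.020,.92,.15),
        candlestick=(.4385,.3453,.057,.75,.20),bud_vase=(.4289,-.1899,.082,.55,.23))
def show(m):
    s=arm.state();print(m,round(s["t"],1),np.round(s["ee_pos"],4),"w",round(s["gripper_width"],3),"gf",round(s["grasp_force"],1),"F",np.round(s["force"],1))
def run(p,tray,by):
    x,y,z,op,zc=PC[p];tx,ty,yw=TR[tray];dx,dy=tx-by*np.sin(yw),ty+by*np.cos(yw)
    assert all(arm.inverse_kinematics(q,[pi,0,pi/2+w]) is not None for q,w in (([x,y,z],0),([x,y,zc],0),([dx,dy,zc],yw),([dx,dy,z],yw)))
    arm.reach([x,y,max(zc,z+.1)],[pi,0,pi/2]);arm.set_gripper(1.0)
    arm.move_l([x,y,z+.02],v=.15);arm.move_l([x,y,z],v=.04);show(p+" down")
    arm.set_gripper(0.0);show("gripped")
    arm.move_l([x,y,zc],v=.12);show("lifted")
    arm.reach([dx,dy,zc],[pi,0,pi/2+yw])
    arm.move_l([dx,dy,z+.02],v=.12);arm.move_l([dx,dy,z+.006],v=.025);show("placed")
    arm.set_gripper(op);show("open")
    arm.move_l([dx,dy,z+.03],v=.06);arm.move_l([dx,dy,zc+.04],v=.2);show("away")
E
python3 - <<'E'
from act import *
run("paperweight","short",.048)
E
```

```text
paperweight down 3.2 [0.5463 0.4048 0.0049] w 1.0 gf 0.0 F [0.3 0.7 0. ]
gripped 3.5 [0.547  0.4051 0.0059] w 0.682 gf 65.2 F [1.1 0.4 2.5]
lifted 4.7 [0.5456 0.4044 0.1286] w 0.683 gf 64.7 F [ 0.1  0.1 -2.9]
placed 8.4 [ 0.6083 -0.1224  0.0109] w 0.681 gf 64.8 F [-0.1  0.3 -0.6]
open 8.7 [ 0.6088 -0.1226  0.0115] w 0.899 gf 0.0 F [-0.8  0.5 -0.1]
away 10.1 [ 0.6073 -0.122   0.1683] w 0.9 gf 0.0 F [-0.2 -0.4  0.2]
```

Run:
```python
from act import *
run("bottle","short",-.048)
import cv2
arm.reach([.5,.1,.25],[pi,0,pi/2])
im,_=arm.snapshot("scene");cv2.imwrite("pics/s1.png",cv2.resize(im[100:300,200:440],None,fx=3.3,fy=3))
```

```text
bottle down 12.6 [ 0.4425 -0.0735  0.0169] w 0.996 gf 0.0 F [-0.3 -0.7 -0.1]
gripped 13.0 [ 0.4429 -0.0737  0.0176] w 0.63 gf 64.2 F [-2.2  0.   6.3]
lifted 14.3 [ 0.4418 -0.0732  0.149 ] w 0.632 gf 63.5 F [ 0.2  0.2 -3.6]
placed 16.9 [ 0.5989 -0.2179  0.0228] w 0.63 gf 63.4 F [ 0.4 -0.  -3.1]
open 17.3 [ 0.5993 -0.2182  0.0235] w 0.881 gf 0.0 F [-0.6 -0.6 -0.3]
away 18.7 [ 0.598  -0.2175  0.1882] w 0.881 gf 0.0 F [-0.6  0.6 -0.9]
```

View pics/s1.png

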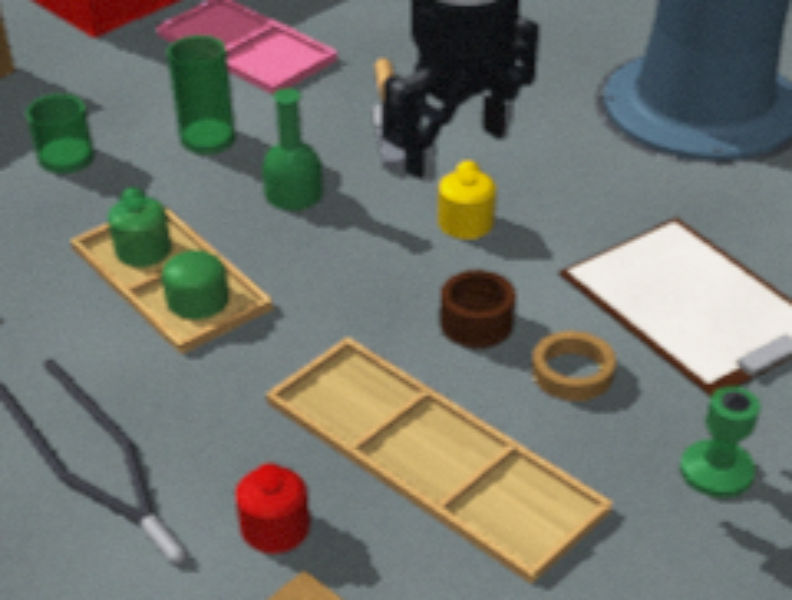

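The picture shows the bottle (crop 138,230) and paperweight (195,285) standing in the two bays. On to the long set.

Run:
```python
from act import *
run("short_tumbler","long",-.096)
run("candlestick","long",.096)
run("bud_vase","long",0.)
import cv2
arm.reach([.4,-.3,.3],[pi,0,pi/2])
for n in("scene","side"):
    im,d=arm.snapshot(n);cv2.imwrite(f"pics/{n}2.png",im);np.save(f"pics/{n}2.npy",d)
im=cv2.imread("pics/scene2.png");cv2.imwrite("pics/s2.png",cv2.resize(im[100:300,200:440],None,fx=3.3,fy=3))
```

```text
short_tumbler down 23.7 [ 0.5574 -0.4076  0.0198] w 1.0 gf 0.0 F [0.  0.2 0.5]
gripped 24.1 [ 0.5578 -0.4081  0.0209] w 0.699 gf 65.1 F [ 0.5 -0.9  3.5]
lifted 25.3 [ 0.5568 -0.4071  0.1486] w 0.699 gf 64.9 F [-0.1 -0.9 -2.9]
placed 28.8 [0.5976 0.0721 0.0259] w 0.697 gf 65.0 F [-0.1 -0.8 -1.2]
open 29.1 [0.598  0.0721 0.0263] w 0.918 gf 0.0 F [-0.4  0.2 -0.1]
away 30.6 [0.5966 0.0722 0.1883] w 0.923 gf 0.0 F [-0.2  0.6 -1.1]
candlestick down 33.6 [0.4385 0.3453 0.0569] w 1.001 gf 0.0 F [-0.1  0.8  0.2]
gripped 34.1 [0.4389 0.3455 0.0574] w 0.424 gf 60.2 F [ 0.1 -0.1  2.2]
lifted 35.5 [0.4379 0.345  0.1989] w 0.427 gf 60.1 F [-0.4  1.8 -3.1]
placed 38.1 [0.5879 0.2639 0.0629] w 0.43 gf 60.1 F [ 0.4 -0.3 -2.8]
open 38.5 [0.5882 0.264  0.0634] w 0.754 gf 0.0 F [-0.5  0.   0.4]
away 39.9 [0.587  0.2637 0.2381] w 0.749 gf 0.0 F [-0.1 -0.5 -0.8]
bud_vase down 43.7 [ 0.4289 -0.1899  0.0819] w 0.998 gf 0.0 F [-0.8 -0.7  0.9]
gripped 44.3 [ 0.429  -0.1901  0.0823] w 0.245 gf 58.6 F [-0.3  0.3  3.1]
lifted 45.7 [ 0.4284 -0.1896  0.229 ] w 0.242 gf 58.7 F [-0.2  0.  -1.8]
placed 49.0 [0.5928 0.168  0.0879] w 0.244 gf 58.7 F [ 0.6  0.4 -1.6]
open 49.4 [0.5931 0.168  0.0884] w 0.548 gf 0.0 F [-0.1  0.1  0.4]
away 50.9 [0.5919 0.1679 0.2681] w 0.549 gf 0.0 F [ 0.7 -0.7 -0.1]
```

View pics/s2.png

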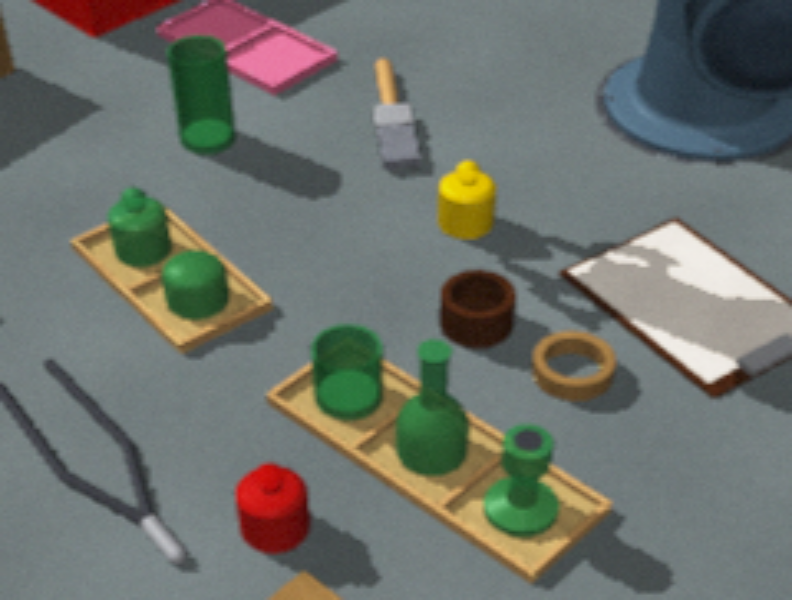

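The picture shows the short tumbler (crop 347,370), vase (432,420) and candlestick (521,480) upright in their bays, and the bystanders untouched. I'll do one numeric check before handing in.

Run:
```python
from see import *
from act import TR
from scipy.optimize import least_squares
ob=dict(bud_vase=("long",0,.03,.015,.042,.141),short_tumbler=("long",-.096,.03,.016,.07,.075),candlestick=("long",.096,.019,.073,.098,.101),paperweight=("short",.048,.03,.015,.04,.057),bottle=("short",-.048,.028,.015,.055,.089))
for n in("scene","side"):
    im=cv2.imread(f"pics/{n}2.png");d=np.load(f"pics/{n}2.npy");M=arm.camera_model(n);P=cloud(im,d,M);cam=np.array(M["extrinsics"])[:2,3]
    h=cv2.cvtColor(im,cv2.COLOR_BGR2HSV);g=(h[...,0]>50)&(h[...,0]<85)&(h[...,1]>100)&(d>0)
    t=(h[...,0]>10)&(h[...,0]<28)&(h[...,1]>50)&(h[...,2]>60)&(d>0)&(P[...,2]<.02)&(P[...,2]>.011)
    fr={}
    for k,L in(("long",.294),("short",.198)):
        x,y,w=TR[k];q=P[t&(abs(P[...,0]-x)<.07)&(abs(P[...,1]-y)<L/2+.02)]
        r=cv2.minAreaRect(q[:,:2].astype(np.float32)*1000);fr[k]=(r[0][0]/1e3,r[0][1]/1e3,w);print(n,k,np.round(r[0],1),np.round(r[1],1),round(r[2],1))
    for p,(k,b,r,za,zb,top) in ob.items():
        x,y,w=fr[k];x-=b*np.sin(w);y+=b*np.cos(w);near=g&(np.hypot(P[...,0]-x,P[...,1]-y)<.046)
        q=P[near&(P[...,2]>za)&(P[...,2]<zb)][:,:2]
        if "tumbler" in p: u=cam-[x,y];u/=np.linalg.norm(u);q=q[(q-[x,y])@u>.012]
        c=least_squares(lambda c:np.hypot(*(q-c).T)-r,[x,y],loss="soft_l1",f_scale=.002).x-[x,y]
        print(p,"offset mm",np.round(c*1000,1),"top",np.percentile(P[near][:,2],99).round(4),"expect",top)
```

```text
scene long [595.4 169.3] [104.4 295.7] 2.8
scene short [ 606.2 -169.2] [202.4 104.3] 83.3
bud_vase offset mm [-1.6 -1.8] top 0.142 expect 0.141
short_tumbler offset mm [-1.4 -1.7] top 0.077 expect 0.075
candlestick offset mm [-1.  -1.9] top 0.1037 expect 0.101
paperweight offset mm [-1.6 -1.5] top 0.0595 expect 0.057
bottle offset mm [-1.6 -2. ] top 0.0891 expect 0.089
side long [588.  168.2] [105.3 295.7] 2.7
side short [ 600.7 -170.5] [201.1 104.8] 85.3
bud_vase offset mm [3.2 0.4] top 0.1418 expect 0.141
short_tumbler offset mm [2.9 0.7] top 0.0764 expect 0.075
candlestick offset mm [2.6 0.7] top 0.1024 expect 0.101
paperweight offset mm [1.5 0.9] top 0.0587 expect 0.057
bottle offset mm [1.5 0.7] top 0.0884 expect 0.089
```

All five pieces are within about 3 mm of their bay centres and seated at the expected heights.

```bash
python3 -c "
from rig import arm
print(arm.finish_job())"
```

```text
the job is handed in; nothing more can be done
None
```

I handed the job in with all five pieces upright in their bays, each within about 4 mm of centre by the last camera check. The tall tumbler, tape roll and moulding block were not touched. The hand-in call did not return a verdict.

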